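Push a stuck freezer box out of its rack from behind

ROBOT

A 7-joint arm with a two-finger parallel gripper is mounted at the origin on the work surface. World frame = base frame: x ahead of the robot, y to its left, z up, the work surface at z = 0. Lengths are in m, angles in rad, forces in N, time in s.
With the tool pointing down it reaches from about 0.4 to 0.875 m from the base axis. Payload 19.3 kg.
Tool frame: the origin (TCP) lies at the very end of the fingers, on their centre line; the grasp point (between the pads) lies bot.grasp_offset behind it (bot.grasp_offset is the distance from the TCP to the grasp point, in m); z points along the fingers, y is the direction in which the jaws open and shut (so a half turn about z gives the same grasp; the last joint's range is limited). The gripper opens to 85 mm and grips with 20 to 120 N. Pads are 22 mm wide; open, the fingers measure 114 mm over their backs; the gripper's body (76 mm by 85 mm) begins 54 mm behind the grasp point. The pads swing forward as they close: fully open they stand 13 mm farther back than shut.
Start: joints at [1.225, 0.521, -0.036, 1.599, 0.021, 1.021, -0.113], TCP at [0.17, -0.601, 0.231] pointing down, gripper open.
Joint ranges: [-2.91, 2.91], [-0.3, 2.13], [-1.5, 1.42], [0.17, 2.43], [-1.26, 4.41], [0.16, 1.93], [-2.52, 2.52]. Speed limits (rad/s): [1.89, 1.89, 2.39, 2.39, 3.01, 3.01, 3.01].

INTERFACE

Orientations are given as [roll, pitch, yaw] about the fixed x, y, z axes, in that order (R = Rz(yaw) Ry(pitch) Rx(roll)).
In Python, from workcell import bot gives the robot as it stands. The module is installed in compiled form; this text tells all that it offers.
- The arm moves only by the shell command python3 -m handwheel 'ROWS' [OPENING] [FORCE]. ROWS is JSON, a list of rows, each a list of 6 numbers: the shift along the tool's x, y, z as a fraction of full scale, then the turn, a rotation vector about the tool's x, y, z as a fraction of full scale. In form: [[x, y, z, rx, ry, rz], ...]. A call has 1 to 8 rows; each row shifts and turns the commanded pose from where the row before left it, along the tool's axes as they then stand; what a row does not reach is not made up. Full scale, the value 1, is 0.025 m for a shift and 360 degrees for a turn. A row lasts 1/8 s, in which the tool goes at most 62.5 mm and 10.7 degrees, less where a joint would pass 70% of its speed; a pose out of reach is approached as far as the arm can. A call with a number of a shift or a turn outside -1 to 1 is refused whole. A call with a gripper value outside its range is refused whole. OPENING is the closure, from -1 (fully open) to 1 (shut), set as the call begins (- or left out, the last holds). The fingers move at their own pace and stop on an object; FORCE is the grip in N (left out, the last holds). Time passes only in rows, so rows that do not move let the fingers close. It gives the time, the measured TCP pose, the force and the opening at its end, in the units of the state.
- bot.observe(): the state, without advancing time (a new reading comes with each control period).
- bot.grab_frame(name): name is "scene" or "top" or "wrist"; returns a dict with "pixels" (400x640x3 uint8, blue, green, red), "vertical_fov" (degrees; the focal length in pixels is half the picture's height over the tangent of half this angle, whatever the lens; pixels are square), "cx", "cy" (the principal point, pixels), "D" ([k1, k2, p1, p2, k3] as OpenCV has them; the pictures are not rectified), "R" (3x3) and "t" (3): a world point X has camera coordinates R X + t. Camera axes: x right, y down, z forward; pixel columns grow to the right and rows downward; lengths in m; the calibration is good to about 2 mm. A picture is of the moment at which its call begins. There is no depth.
- bot.job_done(): hands the job in, once; it reports no verdict.
Trained networks look in a picture, given as the dict that the camera call returned (one of the last four; its "shot" number tells which), for a name from the list of things; names that differ only in an ending like _2 or _b are one class to them, and where a whole thing is asked for, a point or a joint stands for the part that bears it (a point fixed in the world has none). Each returns a list of dicts, best first, with "score" (0 to 1); they miss things now and then, are a little off and sometimes report something else, mostly with a low value. They report only what shows in the picture. A call takes as long as a camera call. They do not tell look-alikes from the thing itself.
- bot.trace(picture, thing): "region" (400x640 bool, what is visible of it) and "point" ([column, row] in pixels, amid what is visible of it).
The state is a dict: "clock": time; "qpos": joint angles; "qd": joint speeds; "joint_efforts": joint torques, N m; "position": TCP position; "tool_rot": TCP orientation; "force": force on the tool from outside, world axes, zero at the start; "moment": the same for the moment, N m; "grip_width": finger opening in m.
Only numpy, scipy, OpenCV 4.12 (cv2) and the standard library are available. Lean on these libraries where they do the work, as an engineer would, in place of code of your own. Each camera call takes 0.05 s, during which the arm holds its last target.

TASK

One of the three boxes in the freezer rack has lost its front pull, so it cannot be drawn out against the stiff springs of its bay. Take the push rod from its rest, push that box out from behind through the hole in the rack's rear panel, steadily and without shooting it out, until it stands clear of the rack, flat on the cold plate, and lay the rod back on its rest the way it lay. Leave the other boxes in their bays and do not disturb the bottle and the beaker.

Things in the scene. Friction and masses are not known exactly. Their poses are not given: they have to be found in the camera images.
- rack: Low sheet-metal freezer rack, fixed: 80 mm deep, 248 wide, 68 high; three bays side by side, 82 mm apart, each 80 mm wide, 56 high, open only at the front and at a round hole in the rear panel. Origin on the bench under its middle; +x is the way boxes come out (front edge at x = +40 mm, rear face at -43), y along the row, z up. Bay floor 10 mm above the bench. Carrying handle at the -y end
- hole_a (a point): Centre of the round 34 mm rear hole of the bay at rack y = +82 mm: 36 mm above the bench, on the outer face (rack x = -43 mm) of the rear panel, 3 mm thick. Axes as the rack's
- hole_b (a point): The same for the middle bay (rack y = 0)
- hole_c (a point): The same for the bay at rack y = -82 mm
- box_broken: The stuck box: grey plastic with a white lid, 76 x 76 x 52 mm, 130 to 250 g, flat rear, only two stubs where its front pull was. In any of the three bays, its rear at rack x = -38 mm. Leaf springs 26 mm ahead of the rack's middle pinch it from both sides: it takes a steady 7 to 13 N push until its rear is past them, then slides freely. Origin: middle of its underside; axes as the rack's
- box_2: A neighbour box of the same make, look and size, with its white pull loop (protrudes 26 mm from the front). Stays where it is. Origin: middle of its underside
- box_3: The other neighbour box, like box_2. Stays where it is
- cold_plate: Dark metal plate, 150 mm (x) by 280 mm (y), 9 mm thick, fixed flat on the bench right in front of the rack, its top 1 mm below the bay floors. Origin: on the bench under its middle; axes along those of the rack, its near edge at x = -75 mm is 2 mm from the rack's front
- push_rod: Push rod, 190 mm long, 140 g, lying level in its rest: black round handle 26 mm thick from x = -50 to +40 mm, then a 10 mm steel shaft with a 16 mm rubber tip that ends at x = +140 mm. Origin: on its axis, at the place to grip the handle; x points to the tip
- rod_tip (a point): The end of the push rod's rubber tip, on its axis
- rest: White rest for the push rod, fixed: a 130 x 75 mm foot 6 mm thick with two open V notches, 8 mm thick, at x = -40 mm (under the handle) and x = +65 mm (under the shaft), 42 mm wide at the top and up to 70 mm high. Origin: on the bench 55 mm under the place where the push rod's origin belongs; the rod lies along x with its tip to +x
- bottle: Amber bottle, 64 mm wide, 130 mm tall, standing on the bench: leave alone. Origin: middle of its underside
- beaker: Steel beaker, 80 mm wide, 90 mm tall, standing on the bench: leave alone. Origin: middle of its underside
Not all that is in view belongs to the job. There is more than one size of the push_rod; the job needs the smaller. What is shaped like the rest but pink is not meant.

How it is judged:
By the outcome, as a careful person would: the job done as asked, in the order asked, and still so for the second after the job is handed in, with the robot touching nothing.
It also fails if it takes over 54 s, if anything falls off the work surface, if the arm or the gripper's body presses on something with over 40 N, if the wrist force passes 120 N, or if a joint passes its speed limit or range.

## Working session

There is one attempt and no reset: what is moved stays moved. The work goes in short steps, Python scripts to look and compute and a shell command to move; the robot and the scene stay as the last step left them, time stands still between calls to the robot, and variables do not carry over. Pictures are saved under pics/ and viewed, and the job is handed in when it is done.

```bash
ls; mkdir -p pics; cat > h.py <<'E'
import numpy as np, cv2
from workcell import bot
from scipy.spatial.transform import Rotation as Rn
def save(f,n): cv2.imwrite(f'pics/{n}.png',f['pixels'])
def K(f):
    F=200/np.tan(np.radians(f['vertical_fov'])/2)
    return np.array([[F,0,f['cx']],[0,F,f['cy']],[0,0,1.]])
def ray(f,uv):
    p=cv2.undistortPoints(np.array(uv,float).reshape(-1,1,2),K(f),np.array(f['D'],float)).reshape(-1,2)
    d=np.c_[p,np.ones(len(p))]@np.array(f['R']); c=-np.array(f['R']).T@np.array(f['t']); return c,d
def onz(f,uv,z):
    c,d=ray(f,uv); return c+d*((z-c[2])/d[:,2])[:,None]
def proj(f,X):
    r=cv2.Rodrigues(np.array(f['R'],float))[0]
    return cv2.projectPoints(np.array(X,float).reshape(-1,1,3),r,np.array(f['t'],float),K(f),np.array(f['D'],float))[0].reshape(-1,2)
E
python3 - <<'E'
from h import *
for n in ('scene','top','wrist'):
    f=bot.grab_frame(n); save(f,n+'0'); print(n,f['vertical_fov'],np.round(-np.array(f['R']).T@f['t'],3))
    for t in ('rack','box_broken','box_2','push_rod','rest','cold_plate','rod_tip','hole_a','bottle','beaker'):
        print(t,[(np.round(x['score'],2),np.round(x['point']).tolist(),int(x['region'].sum())) for x in bot.trace(f,t)])
s=bot.observe();print(s,bot.grasp_offset)
E
```

```text
pics
scene 43.25161500240791 [1.154 0.95  1.055]
rack [(np.float64(0.57), [328.0, 214.0], 2244)]
box_broken [(np.float64(0.6), [316.0, 236.0], 244)]
box_2 [(np.float64(0.84), [343.0, 228.0], 296), (np.float64(0.74), [367.0, 214.0], 274)]
push_rod [(np.float64(0.83), [326.0, 129.0], 356), (np.float64(0.73), [283.0, 136.0], 214)]
rest [(np.float64(0.97), [243.0, 156.0], 526), (np.float64(0.63), [282.0, 149.0], 506)]
cold_plate [(np.float64(0.94), [354.0, 253.0], 4155)]
rod_tip [(np.float64(0.7), [322.0, 127.0], 354), (np.float64(0.66), [285.0, 133.0], 161)]
hole_a [(np.float64(0.81), [327.0, 218.0], 2035)]
bottle [(np.float64(0.81), [220.0, 187.0], 739)]
beaker [(np.float64(0.75), [454.0, 248.0], 1055)]
top 52.6459353650298 [ 0.32  -0.006  1.165]
rack [(np.float64(0.85), [287.0, 203.0], 2825)]
box_broken []
box_2 [(np.float64(0.43), [271.0, 205.0], 30)]
push_rod [(np.float64(0.7), [446.0, 294.0], 923), (np.float64(0.58), [442.0, 223.0], 437)]
rest [(np.float64(0.7), [436.0, 173.0], 1118), (np.float64(0.57), [431.0, 227.0], 915), (np.float64(0.35), [288.0, 200.0], 2942)]
cold_plate [(np
[... 642 characters left out ...]
1.65, 'qpos': array([ 1.22485103,  0.5213955 , -0.03629629,  1.59947228,  0.02117988,
        1.02110738, -0.11281739]), 'qd': array([-1.82685000e-03, -9.30638065e-05, -9.38024902e-04, -9.99261697e-04,
        1.28660674e-03, -1.01648745e-03, -4.39781183e-04]), 'joint_efforts': array([-1.89569269e-03, -9.26849413e+01,  1.97736114e+00, -3.70242155e+01,
        1.81755319e-02,  1.68652448e-03,  1.92998436e-05]), 'position': array([ 0.17014698, -0.60139866,  0.23130356]), 'tool_rot': array([ 3.14159239e+00, -1.65303062e-05,  2.75670759e-01]), 'force': array([-0.0982395 , -0.13742632,  0.47087383]), 'moment': array([-0.01216966,  0.00752897,  0.01046179]), 'grip_width': 0.085617308472716} 0.0187
```

View pictures.

View pics/scene0.png

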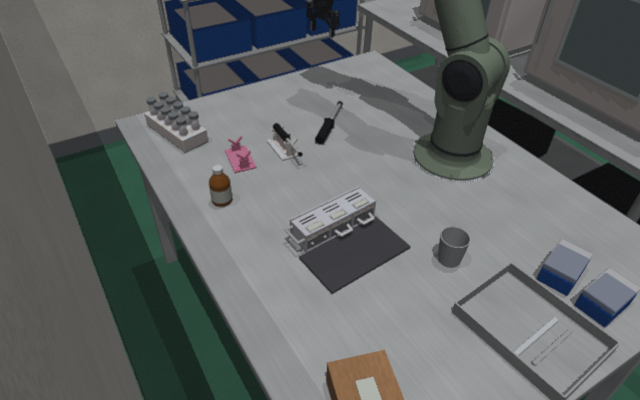

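View pics/top0.png

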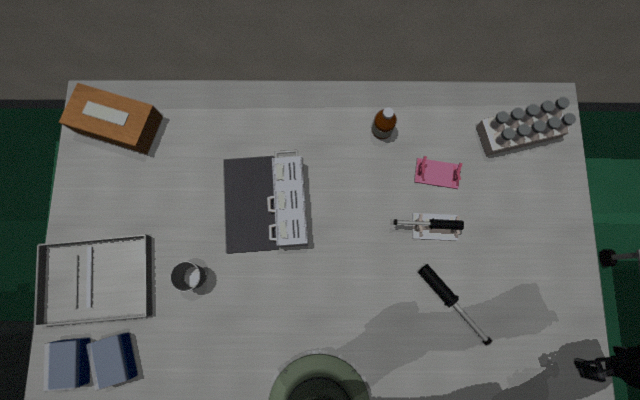

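View pics/wrist0.png

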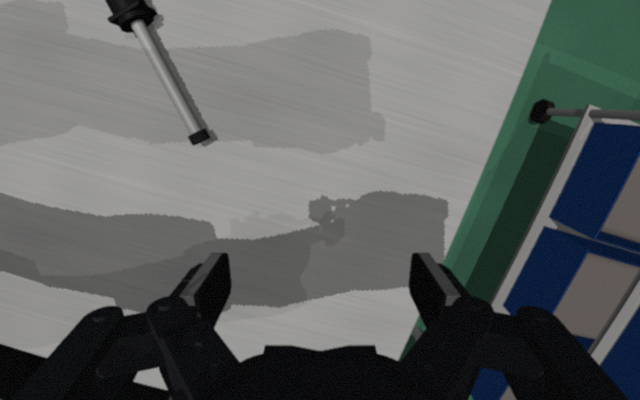

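```bash
python3 - <<'E'
import cv2
a=cv2.imread('pics/scene0.png');b=cv2.imread('pics/top0.png')
cv2.imwrite('pics/s1.png',cv2.resize(a[90:290,190:490],None,fx=2.6,fy=2.6,interpolation=2))
cv2.imwrite('pics/t1.png',cv2.resize(b[100:330,160:480],None,fx=2.5,fy=2.5,interpolation=2))
E
```

```text
(no output)
```

View pics/s1.png

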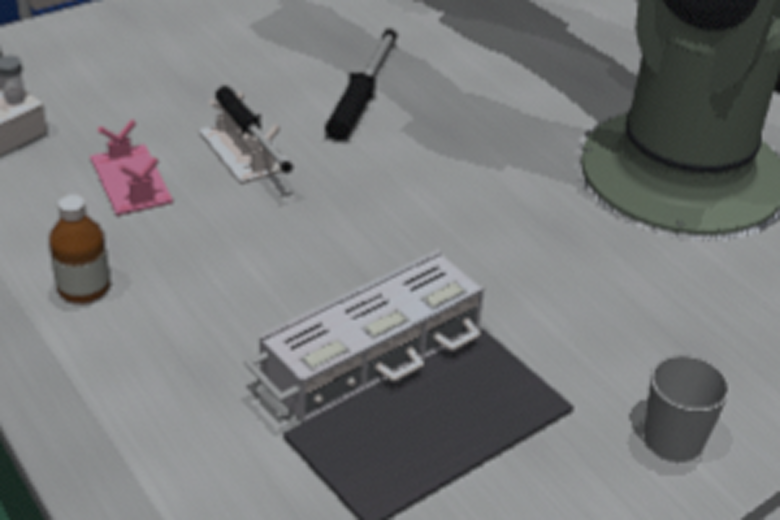

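View pics/t1.png

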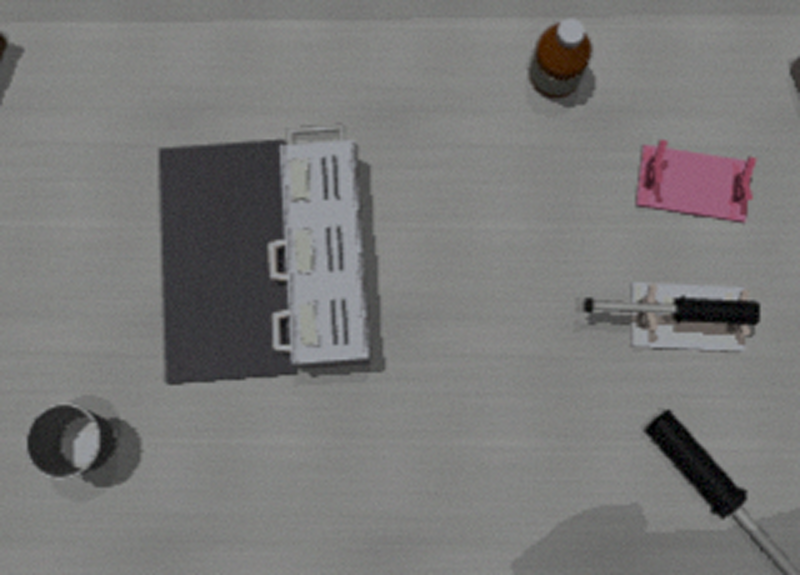

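```bash
cat >> h.py <<'E'
def rig(obj,img):
    "2D rigid fit obj->world, returns yaw,t,resid"
    o=np.array(obj,float);w=np.array(img,float);oc=o.mean(0);wc=w.mean(0)
    a=o-oc;b=w-wc
    th=np.arctan2((a[:,0]*b[:,1]-a[:,1]*b[:,0]).sum(),(a*b).sum())
    R=np.array([[np.cos(th),-np.sin(th)],[np.sin(th),np.cos(th)]])
    t=wc-R@oc
    return th,t,(o@R.T+t-w)*1000
E
python3 - <<'E'
from h import *
f=bot.grab_frame('top')
g=lambda p,z:onz(f,np.array(p)/2.5+[160,100],z)[:,:2]
rk=g([(281,143),(356,142),(368,358),(291,362)],.068); print(rk.round(3))
print(rig([(.04,-.124),(-.043,-.124),(-.043,.124),(.04,.124)],rk))
pl=g([(160,149),(167,383)],.009);print('plate far corners',pl.round(3))
rs=g([(631,283),(744,283),(746,350),(632,349)],.006);print(rs.round(3),rs.mean(0))
rod=g([(584,305),(759,312)],.055);print('rod tip,end',rod.round(4))
print(bot.observe()['clock'])
E
```

```text
[[0.674 0.136]
 [0.676 0.05 ]
 [0.431 0.034]
 [0.426 0.117]]
(np.float64(1.6375694527466886), array([0.55159851, 0.08584456]), array([[-1.55479825, -1.51190896],
       [ 2.43104289,  0.74439137],
       [-0.06297625,  0.75582143],
       [-0.81326838,  0.01169615]]))
plate far corners [[0.685 0.288]
 [0.407 0.265]]
[[ 0.526 -0.269]
 [ 0.527 -0.401]
 [ 0.448 -0.398]
 [ 0.449 -0.267]] [ 0.48742162 -0.33384883]
rod tip,end [[ 0.4922 -0.2047]
 [ 0.4852 -0.3988]]
1.7
```

```bash
cat >> h.py <<'E'
def plan(pos,yaw,n,p0=None,y0=None):
    s=bot.observe()
    p=np.array(s['position'] if p0 is None else p0,float); y=s['tool_rot'][2] if y0 is None else y0
    pos=np.array(pos,float); rows=[]
    print('from',p.round(4),np.degrees(y).round(2),'tool_rot',np.degrees(s['tool_rot']).round(2))
    for i in range(n):
        d=(pos-p)/(n-i); R=np.array([[np.cos(y),np.sin(y),0],[np.sin(y),-np.cos(y),0],[0,0,-1]])
        dy=((yaw-y+np.pi)%(2*np.pi)-np.pi)/(n-i)
        r=np.r_[np.round(R.T@d/.025,2),0,0,np.round(-dy/2/np.pi,4)]
        p=p+R@r[:3]*.025; y=y-r[5]*2*np.pi; rows.append(r.tolist())
    print(rows); print('end',p.round(4),np.degrees(y).round(2))
E
python3 - <<'E'
from h import *
plan((.487,-.42,.22),np.radians(88),16)
E
```

```text
from [ 0.1702 -0.6014  0.2313] 15.8 tool_rot [-180.    -0.    15.8]
[[0.89, -0.22, 0.03, 0.0, 0.0, -0.0125], [0.9, -0.15, 0.03, 0.0, 0.0, -0.0125], [0.91, -0.08, 0.03, 0.0, 0.0, -0.0125], [0.91, -0.01, 0.03, 0.0, 0.0, -0.0125], [0.91, 0.06, 0.03, 0.0, 0.0, -0.0125], [0.9, 0.14, 0.03, 0.0, 0.0, -0.0125], [0.89, 0.21, 0.03, 0.0, 0.0, -0.0126], [0.87, 0.27, 0.03, 0.0, 0.0, -0.0125], [0.85, 0.34, 0.03, 0.0, 0.0, -0.0126], [0.82, 0.41, 0.03, 0.0, 0.0, -0.0125], [0.78, 0.47, 0.03, 0.0, 0.0, -0.0126], [0.74, 0.53, 0.02, 0.0, 0.0, -0.0125], [0.7, 0.59, 0.03, 0.0, 0.0, -0.0126], [0.65, 0.64, 0.02, 0.0, 0.0, -0.0125], [0.59, 0.69, 0.03, 0.0, 0.0, -0.0126], [0.54, 0.74, 0.02, 0.0, 0.0, -0.0125]]
end [ 0.4871 -0.42    0.22  ] 87.98
```

```bash
python3 -m handwheel '[[0.89,-0.22,0.03,0,0,-0.0125],[0.9,-0.15,0.03,0,0,-0.0125],[0.91,-0.08,0.03,0,0,-0.0125],[0.91,-0.01,0.03,0,0,-0.0125],[0.91,0.06,0.03,0,0,-0.0125],[0.9,0.14,0.03,0,0,-0.0125],[0.89,0.21,0.03,0,0,-0.0126],[0.87,0.27,0.03,0,0,-0.0125]]' -1 80; python3 -m handwheel '[[0.85,0.34,0.03,0,0,-0.0126],[0.82,0.41,0.03,0,0,-0.0125],[0.78,0.47,0.03,0,0,-0.0126],[0.74,0.53,0.02,0,0,-0.0125],[0.7,0.59,0.03,0,0,-0.0126],[0.65,0.64,0.02,0,0,-0.0125],[0.59,0.69,0.03,0,0,-0.0126],[0.54,0.74,0.02,0,0,-0.0125]]'
python3 - <<'E'
from h import *
f=bot.grab_frame('wrist');save(f,'w1')
for t in ('push_rod','rest'):
    for x in bot.trace(f,t):
        print(t,x['score'],x['point'],x['region'].sum())
        np.save(f'{t}_m.npy',x['region']) if x['score']>.6 else 0
import pickle;pickle.dump(f,open('w1.pkl','wb'))
s=bot.observe();print(s['clock'],s['position'],s['tool_rot'],s['qpos'])
E
```

```text
clock: 2.7
position: [0.3299, -0.5099, 0.2252]
tool_rot: [-3.142, -0.0, 0.91]
force: [-0.1, 0.1, 0.3]
grip_width: 0.0853
clock: 3.7
position: [0.4884, -0.4193, 0.22]
tool_rot: [-3.142, -0.0, 1.541]
force: [0.2, -0.1, -0.4]
grip_width: 0.0854
push_rod 0.89 [150.6, 114.0] 5961
push_rod 0.72 [313.5, 99.0] 3437
rest 0.84 [330.9, 84.7] 5889
rest 0.6 [461.3, 101.7] 8704
3.85 [ 0.48847474 -0.41890015  0.21983013] [ 3.14137016e+00 -5.85039057e-04  1.53910380e+00] [ 0.86715942  0.58535286 -0.38419267  1.5449744   0.23921132  1.05812033
  0.39136127]
```

View pics/w1.png

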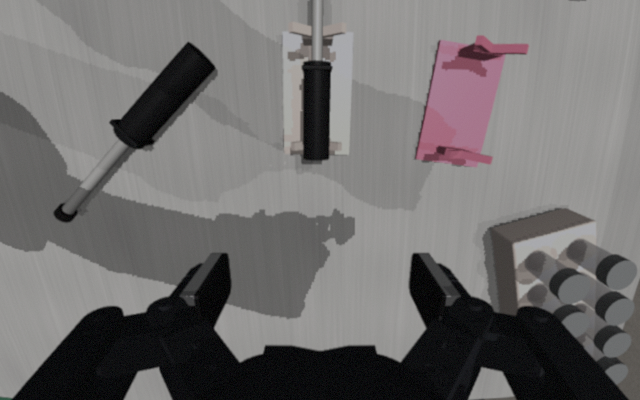

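```bash
python3 - <<'E'
from h import *
import pickle
f=pickle.load(open('w1.pkl','rb'));p=f['pixels'].astype(int)
g=p.sum(2)
for r in (5,20,75,95,115,135,150): print(r,''.join('#' if v<150 else '.' if v<330 else 'o' for v in g[r,275:360]))
print('cols',[ (r,int(g[r,316])) for r in range(54,72)],[(r,int(g[r,316])) for r in range(148,168)])
L=onz(f,[(316,159),(317,62),(318,0)],.055);print(L.round(4))
print(np.degrees(np.arctan2(*(L[1]-L[0])[[1,0]])),np.degrees(np.arctan2(*(L[2]-L[0])[[1,0]])),np.linalg.norm(L[1]-L[0]))
c=onz(f,[(283,34),(352,35),(350,153),(285,152)],.006);print(c.round(4),c.mean(0))
print(np.linalg.norm(np.diff(c,axis=0),axis=1))
E
```

```text
5 ooooooooooooooooooooooooooooooooo.....ooooooooooooooooooooooooooooooooooooooooooooooo
20 ooooooooooooooooooooooooooooooooo.....ooooooooooooooooooooooooooooooooooooooooooooooo
75 ooooooooooooooooooooooooooooo##########################.ooooooooooooooooooooooooooooo
95 ooooooooooooooooooooooooooo..##########################oooooooooooooooooooooooooooooo
115 oooooooooooooooooooooooooo...#########################.oooooooooooooooooooooooooooooo
135 oooooooooooooooooooooooooo...#########################.oooooooooooooooooooooooooooooo
150 oooooooooooooooo.oooooooo....#########################.oooooooooooooooooooooooooooooo
cols [(54, 493), (55, 490), (56, 490), (57, 494), (58, 493), (59, 471), (60, 340), (61, 180), (62, 116), (63, 110), (64, 91), (65, 84), (66, 99), (67, 105), (68, 87), (69, 61), (70, 101), (71, 111)] [(148, 84), (149, 79), (150, 84), (151, 84), (152, 81), (153, 83), (154, 70), (155, 77), (156, 85), (157, 70), (158, 70), (159, 87), (160, 154), (161, 212), (162, 238), (163, 262), (164, 346), (165, 390), (166, 398), (167, 398)]
[[ 0.4849 -0.3948  0.055 ]
 [ 0.4887 -0.3044  0.055 ]
 [ 0.4912 -0.2523  0.055 ]]
87.58234895205133 87.46330060569993 0.09047817364289396
[[ 0.4536 -0.2689  0.006 ]
 [ 0.5262 -0.272   0.006 ]
 [ 0.5235 -0.3968  0.006 ]
 [ 0.4486 -0.3935  0.006 ]] [ 0.48798111 -0.332811    0.006     ]
[0.07265862 0.12487553 0.07498433]
```

```bash
python3 - <<'E'
from h import *
plan((.487,-.3445,.11),np.radians(87.5),7)
E
```

```text
from [ 0.4885 -0.4189  0.2198] 88.18 tool_rot [ 1.7999e+02 -3.0000e-02  8.8180e+01]
[[0.42, -0.02, 0.63, 0.0, 0.0, 0.0003], [0.43, -0.02, 0.63, 0.0, 0.0, 0.0003], [0.42, -0.02, 0.63, 0.0, 0.0, 0.0003], [0.43, -0.03, 0.63, 0.0, 0.0, 0.0003], [0.42, -0.03, 0.62, 0.0, 0.0, 0.0002], [0.43, -0.02, 0.63, 0.0, 0.0, 0.0003], [0.42, -0.03, 0.62, 0.0, 0.0, 0.0002]]
end [ 0.487  -0.3445  0.1101] 87.5
```

```bash
python3 -m handwheel '[[0.42,-0.02,0.63,0,0,0.0003],[0.43,-0.02,0.63,0,0,0.0003],[0.42,-0.02,0.63,0,0,0.0003],[0.43,-0.03,0.63,0,0,0.0003],[0.42,-0.03,0.62,0,0,0.0002],[0.43,-0.02,0.63,0,0,0.0003],[0.42,-0.03,0.62,0,0,0.0002],[0,0,0,0,0,0]]'
python3 - <<'E'
from h import *
f=bot.grab_frame('wrist');save(f,'w2')
plan((.487,-.3445,.034),np.radians(87.5),5)
print(proj(f,[(.487,-.3445,.055),(.4887,-.3044,.055)]))
E
```

```text
clock: 4.85
position: [0.4853, -0.3453, 0.1096]
tool_rot: [-3.14, -0.001, 1.524]
force: [0.2, -0.5, 0.1]
grip_width: 0.0853
from [ 0.4857 -0.346   0.1104] 87.3 tool_rot [-179.97    0.     87.3 ]
[[0.01, 0.01, 0.61, 0.0, 0.0, -0.0001], [0.01, 0.01, 0.61, 0.0, 0.0, -0.0001], [0.01, 0.01, 0.61, 0.0, 0.0, -0.0001], [0.02, 0.01, 0.61, 0.0, 0.0, -0.0001], [0.01, 0.01, 0.62, 0.0, 0.0, -0.0002]]
end [ 0.487  -0.3446  0.0339] 87.51
[[323.08936837 219.91463478]
 [323.09753472 161.09694763]]
```

View pics/w2.png

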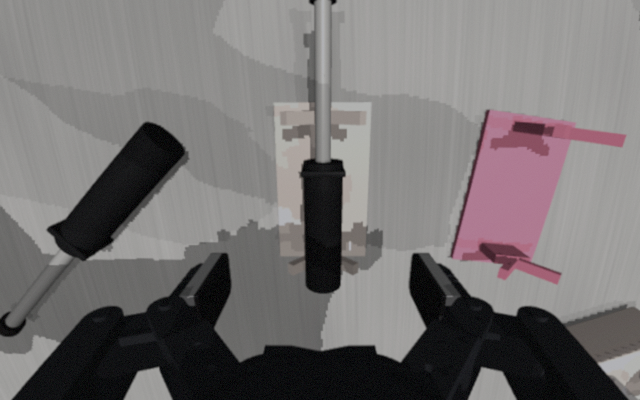

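```bash
python3 -m handwheel '[[0.01,0.01,0.61,0,0,-0.0001],[0.01,0.01,0.61,0,0,-0.0001],[0.01,0.01,0.61,0,0,-0.0001],[0.02,0.01,0.61,0,0,-0.0001],[0.01,0.01,0.62,0,0,-0.0002],[0,0,0,0,0,0]]' && python3 -m handwheel '[[0,0,0,0,0,0],[0,0,0,0,0,0],[0,0,0,0,0,0],[0,0,0,0,0,0],[0,0,0,0,0,0],[0,0,0,0,0,0]]' 1 80
python3 - <<'E'
from h import *
s=bot.observe();print(s['clock'],s['position'],np.degrees(s['tool_rot']),s['force'],s['grip_width'])
E
```

```text
clock: 5.65
position: [0.4866, -0.3437, 0.0324]
tool_rot: [-3.14, -0.001, 1.528]
force: [-0.2, 0.4, 0.8]
grip_width: 0.0856
clock: 6.4
position: [0.4875, -0.3444, 0.0343]
tool_rot: [3.141, 0.0, 1.527]
force: [-1.7, -0.6, 6.3]
grip_width: 0.0243
6.4 [ 0.48751894 -0.34438873  0.0343122 ] [1.79956674e+02 2.54145220e-02 8.75107345e+01] [-1.69769249 -0.55832009  6.29653194] 0.024273402216193608
```

```bash
python3 -m handwheel '[[0,0,-0.3,0,0,0],[0,0,-0.8,0,0,0],[0,0,-1,0,0,0],[0,0,-1,0,0,0],[0,0,-1,0,0,0],[0,0,-1,0,0,0],[0,0,-1,0,0,0],[0,0,-1,0,0,0]]'
python3 - <<'E'
from h import *
plan((.60,-.03,.27),np.radians(94),16)
E
```

```text
clock: 7.4
position: [0.4871, -0.3441, 0.2136]
tool_rot: [3.141, 0.0, 1.527]
force: [0.2, -0.2, -0.5]
grip_width: 0.0239
from [ 0.4871 -0.3441  0.2136] 87.52 tool_rot [1.7996e+02 2.0000e-02 8.7520e+01]
[[0.8, 0.25, -0.14, 0.0, 0.0, -0.0011], [0.79, 0.25, -0.14, 0.0, 0.0, -0.0011], [0.79, 0.26, -0.14, 0.0, 0.0, -0.0011], [0.79, 0.26, -0.14, 0.0, 0.0, -0.0011], [0.79, 0.27, -0.14, 0.0, 0.0, -0.0011], [0.79, 0.28, -0.14, 0.0, 0.0, -0.0011], [0.79, 0.28, -0.14, 0.0, 0.0, -0.0011], [0.78, 0.29, -0.14, 0.0, 0.0, -0.0011], [0.78, 0.29, -0.14, 0.0, 0.0, -0.0012], [0.78, 0.3, -0.14, 0.0, 0.0, -0.0011], [0.78, 0.3, -0.14, 0.0, 0.0, -0.0012], [0.78, 0.31, -0.14, 0.0, 0.0, -0.0011], [0.77, 0.31, -0.14, 0.0, 0.0, -0.0012], [0.77, 0.32, -0.15, 0.0, 0.0, -0.0011], [0.77, 0.33, -0.14, 0.0, 0.0, -0.0012], [0.77, 0.33, -0.15, 0.0, 0.0, -0.0011]]
end [ 0.6    -0.0299  0.2701] 94.0
```

```bash
python3 -m handwheel '[[0.8,0.25,-0.14,0,0,-0.0011],[0.79,0.25,-0.14,0,0,-0.0011],[0.79,0.26,-0.14,0,0,-0.0011],[0.79,0.26,-0.14,0,0,-0.0011],[0.79,0.27,-0.14,0,0,-0.0011],[0.79,0.28,-0.14,0,0,-0.0011],[0.79,0.28,-0.14,0,0,-0.0011],[0.78,0.29,-0.14,0,0,-0.0011]]' ; python3 -m handwheel '[[0.78,0.29,-0.14,0,0,-0.0012],[0.78,0.3,-0.14,0,0,-0.0011],[0.78,0.3,-0.14,0,0,-0.0012],[0.78,0.31,-0.14,0,0,-0.0011],[0.77,0.31,-0.14,0,0,-0.0012],[0.77,0.32,-0.15,0,0,-0.0011],[0.77,0.33,-0.14,0,0,-0.0012],[0.77,0.33,-0.15,0,0,-0.0011]]'; python3 -m handwheel '[[0,0,0,0,0,0],[0,0,0,0,0,0]]'
python3 - <<'E'
from h import *
import pickle
f=bot.grab_frame('wrist');save(f,'w3');pickle.dump(f,open('w3.pkl','wb'))
g=bot.grab_frame('scene');save(g,'s3');pickle.dump(g,open('s3.pkl','wb'))
s=bot.observe();print(s['clock'],s['position'],np.degrees(s['tool_rot']),s['grip_width'])
E
```

```text
clock: 8.4
position: [0.5442, -0.1859, 0.2395]
tool_rot: [-3.142, -0.0, 1.583]
force: [-0.6, 0.3, -1.1]
grip_width: 0.0237
clock: 9.4
position: [0.6006, -0.0287, 0.268]
tool_rot: [-3.141, -0.0, 1.641]
force: [0.5, -0.2, -0.8]
grip_width: 0.024
clock: 9.65
position: [0.6001, -0.0303, 0.2677]
tool_rot: [-3.141, 0.0, 1.64]
force: [0.2, -0.2, -2.0]
grip_width: 0.0236
9.75 [ 0.60001189 -0.03074153  0.26765912] [-1.79980178e+02  1.99470146e-02  9.39334749e+01] 0.0238101246000316
```

View pics/w3.png

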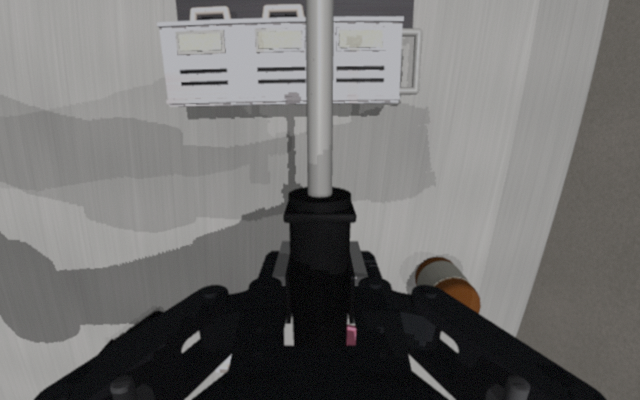

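```bash
python3 - <<'E'
from h import *
import pickle
f=pickle.load(open('w3.pkl','rb'))
a=f['pixels'];
cv2.imwrite('pics/w3z.png',cv2.resize(a[0:125,150:420],None,fx=2.9,fy=2.9,interpolation=2))
c=onz(f,[(160,23),(404,18),(401,103),(168,105)],.068)[:,:2]
o=[(.04,.124),(.04,-.124),(-.043,-.124),(-.043,.124)]
print(c.round(4));print(rig(o,c))
E
```

```text
[[0.4263 0.117 ]
 [0.6725 0.137 ]
 [0.6804 0.0546]
 [0.431  0.036 ]]
(np.float64(1.6484394570162142), array([0.55245688, 0.08764247]), array([[-0.59074985,  0.89223493],
       [ 0.45703885,  0.16750549],
       [-1.00779596, -0.22751093],
       [ 1.14150696, -0.83222948]]))
```

View pics/w3z.png

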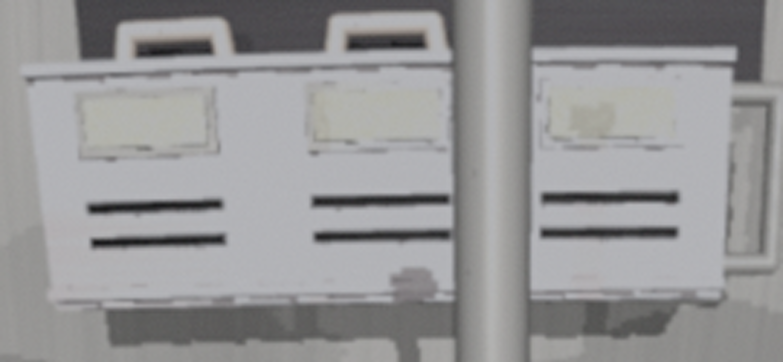

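```bash
python3 - <<'E'
from h import *
import pickle
f=pickle.load(open('w3.pkl','rb'))
c=onz(f,[(157.6,22.8),(404,16.2),(399,102.8),(167.2,106.2)],.068)[:,:2]
o=[(.04,.124),(.04,-.124),(-.043,-.124),(-.043,.124)]
th,t,r=rig(o,c);print(np.degrees(th),t,r.round(1))
R=np.array([[np.cos(th),-np.sin(th)],[np.sin(th),np.cos(th)]])
print('hole_c',R@[-.043,-.082]+t, 'start',R@[-.043-.165,-.082]+t)
g=bot.grab_frame('top')
print(onz(g,[(381,134),(388,113)],0.0)[0],onz(g,[(388.5,112)],.13))
h=pickle.load(open('s3.pkl','rb'))
print(onz(h,[(221,203)],0.0))
cs=np.array([(x,y,z) for x,y,z in [(.04,.124,.068),(.04,-.124,.068),(-.043,-.124,.068),(-.043,.124,.068),(.04,-.124,0.01)]])
w=np.c_[cs[:,:2]@R.T+t,cs[:,2]]
im=h['pixels'].copy()
for p in proj(h,w): cv2.circle(im,tuple(int(v) for v in p.round()),1,(0,0,255),-1)
cv2.imwrite('pics/s3z.png',cv2.resize(im[160:300,200:440],None,fx=3.3,fy=3.3,interpolation=0))
plan(tuple(R@[-.043-.165,-.082]+t)+(.10,),np.radians(94.4),11)
E
```

```text
94.71595618346136 [0.55098772 0.08776285] [[ 0.3  0.3]
 [-1.  -0.8]
 [-0.2  0.5]
 [ 0.9  0. ]]
hole_c [0.63624541 0.05165014] start [ 0.64981105 -0.11279126]
[ 0.77149802 -0.18440402  0.        ] [[ 0.7849651  -0.18666587  0.13      ]]
[[ 0.79152051 -0.17903126  0.        ]]
from [ 0.6    -0.0307  0.2677] 93.93 tool_rot [-1.7998e+02  2.0000e-02  9.3930e+01]
[[-0.31, 0.16, 0.61, 0.0, 0.0, -0.0001], [-0.31, 0.16, 0.61, 0.0, 0.0, -0.0001], [-0.31, 0.16, 0.61, 0.0, 0.0, -0.0001], [-0.31, 0.16, 0.61, 0.0, 0.0, -0.0001], [-0.31, 0.16, 0.61, 0.0, 0.0, -0.0001], [-0.31, 0.16, 0.61, 0.0, 0.0, -0.0001], [-0.31, 0.16, 0.61, 0.0, 0.0, -0.0001], [-0.31, 0.16, 0.61, 0.0, 0.0, -0.0001], [-0.31, 0.16, 0.61, 0.0, 0.0, -0.0002], [-0.31, 0.16, 0.61, 0.0, 0.0, -0.0001], [-0.32, 0.15, 0.61, 0.0, 0.0, -0.0002]]
end [ 0.6498 -0.1129  0.1   ] 94.4
```

View pics/s3z.png

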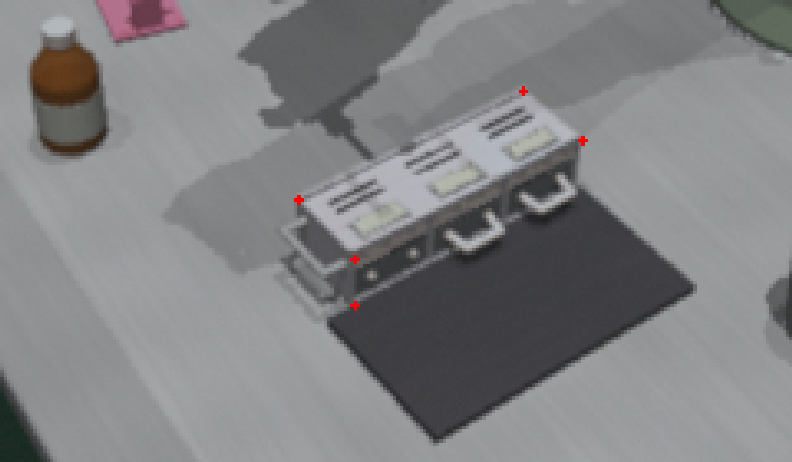

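```bash
python3 -m handwheel '[[-0.31,0.16,0.61,0,0,-0.0001],[-0.31,0.16,0.61,0,0,-0.0001],[-0.31,0.16,0.61,0,0,-0.0001],[-0.31,0.16,0.61,0,0,-0.0001],[-0.31,0.16,0.61,0,0,-0.0001],[-0.31,0.16,0.61,0,0,-0.0001],[-0.31,0.16,0.61,0,0,-0.0001],[-0.31,0.16,0.61,0,0,-0.0001]]' ; python3 -m handwheel '[[-0.31,0.16,0.61,0,0,-0.0002],[-0.31,0.16,0.61,0,0,-0.0003],[-0.32,0.15,0.61,0,0,-0.0003],[0,0,0,0,0,0]]'
python3 - <<'E'
from h import *
plan((.650,-.1128,.0155),np.radians(94.55),6)
E
```

```text
clock: 10.8
position: [0.6368, -0.0901, 0.1448]
tool_rot: [3.142, -0.0, 1.646]
force: [0.3, 0.8, -1.8]
grip_width: 0.024
clock: 11.3
position: [0.6495, -0.1128, 0.0985]
tool_rot: [-3.14, -0.0, 1.65]
force: [-1.0, -0.0, -1.4]
grip_width: 0.0242
from [ 0.6495 -0.1128  0.0985] 94.52 tool_rot [-1.7989e+02 -2.0000e-02  9.4520e+01]
[[-0.0, 0.0, 0.55, 0.0, 0.0, -0.0], [-0.0, 0.0, 0.55, 0.0, 0.0, -0.0], [-0.0, 0.0, 0.56, 0.0, 0.0, -0.0], [-0.0, 0.01, 0.55, 0.0, 0.0, -0.0], [-0.0, 0.0, 0.56, 0.0, 0.0, -0.0], [-0.0, 0.01, 0.55, 0.0, 0.0, -0.0001]]
end [ 0.65   -0.1128  0.0155] 94.56
```

```bash
python3 -m handwheel '[[0,0,0.55,0,0,0],[0,0.01,0.55,0,0,0],[0,0,0.56,0,0,0],[0,0.01,0.55,0,0,0],[0,0,0.54,0,0,0],[0,0,0.5,0,0,0],[0,0,0,0,0,0]]'
python3 - <<'E'
from h import *
import pickle
f=bot.grab_frame('wrist');save(f,'w4');pickle.dump(f,open('w4.pkl','wb'))
g=bot.grab_frame('scene');save(g,'s4');t=bot.grab_frame('top');save(t,'t4');pickle.dump((g,t),open('st4.pkl','wb'))
s=bot.observe();print(s['clock'],s['position'],np.degrees(s['tool_rot']),s['grip_width'])
a=t['pixels'];
cv2.imwrite('pics/t4z.png',cv2.resize(a[130:270,210:400],None,fx=4,fy=4,interpolation=2))
E
```

```text
clock: 12.18
position: [0.65, -0.1119, 0.0177]
tool_rot: [-3.14, -0.0, 1.651]
force: [0.2, 0.1, -1.2]
grip_width: 0.0243
12.325 [ 0.65085328 -0.1120756   0.01924466] [1.79961947e+02 5.35004420e-03 9.45622518e+01] 0.02375706099579438
```

View pics/w4.png

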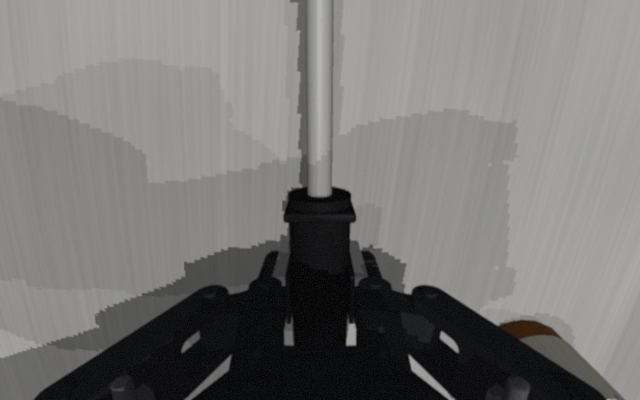

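View pics/t4z.png

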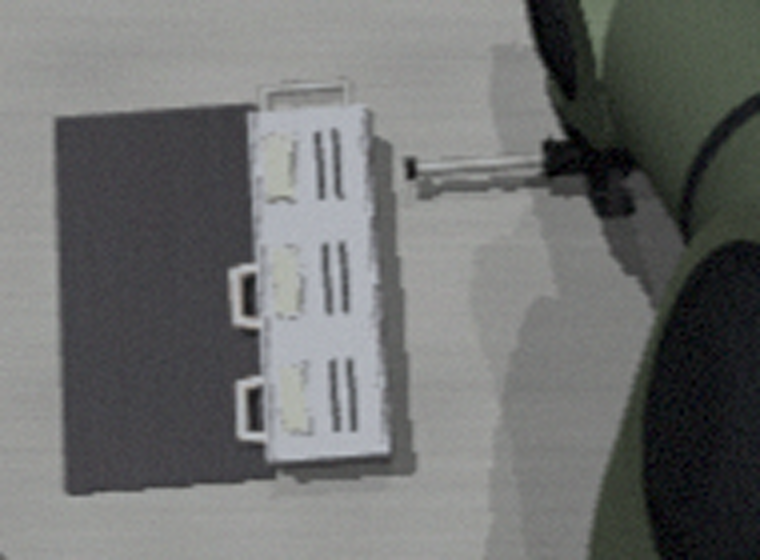

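```bash
python3 - <<'E'
from h import *
import pickle
g,t=pickle.load(open('st4.pkl','rb'))
p=lambda u,z:onz(t,np.array(u)/4+[210,130],z)
tip=p([(405,168)],.038);print('tip',tip, p([(545,160)],.038))
s=[]
for i in range(3): s.append(bot.observe()['position'])
print(s)
# rack rear corners from same top image
c=p([(372,110),(391,455)],.068)[:,:2];print(c, c[0]+(c[1]-c[0])*42/248)
a=np.radians(94.55);S=bot.observe()['position'];print('pred tip',S[:2]+.14*np.array([np.cos(a),np.sin(a)]))
im=g['pixels']
w=np.array([[*(S[:2]+k*np.array([np.cos(a),np.sin(a)])),S[2]+.0207] for k in (.14,.04)])
for q in proj(g,w): cv2.circle(im,tuple(int(v) for v in q.round()),0,(0,0,255),-1)
cv2.imwrite('pics/s4z.png',cv2.resize(im[130:260,200:400],None,fx=4,fy=4,interpolation=0))
E
```

```text
tip [[0.63971372 0.02578175 0.038     ]] [[ 0.64618646 -0.07539543  0.038     ]]
[array([ 0.65085328, -0.1120756 ,  0.01924466]), array([ 0.65085328, -0.1120756 ,  0.01924466]), array([ 0.65085328, -0.1120756 ,  0.01924466])]
[[0.67369529 0.04873884]
 [0.42932082 0.03239974]] [0.63230929 0.04597174]
pred tip [0.63974722 0.02748319]
```

View pics/s4z.png

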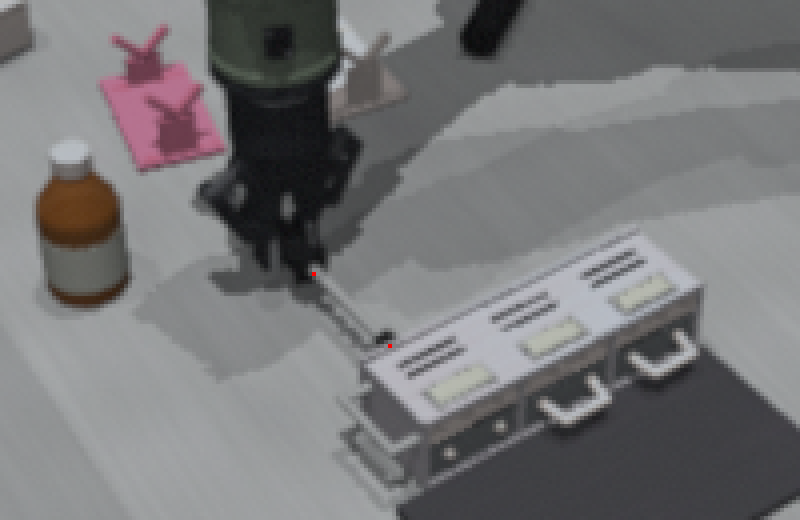

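```bash
python3 - <<'E'
from h import *
import pickle
g,t=pickle.load(open('st4.pkl','rb'));f=pickle.load(open('w3.pkl','rb'))
def sub(F,x0,y0,x1,y1):
    p=F['pixels'][y0:y1,x0:x1].astype(int).sum(2); 
    m=(p<np.median(p)*.62).astype(np.uint8)
    n,l,st,c=cv2.connectedComponentsWithStats(m)
    return [(c[i]+[x0,y0],st[i,4]) for i in range(1,n) if st[i,4]>8]
print('top');T=sub(t,284,155,302,245)
for c,a in T: print(c.round(1),a,onz(t,[c],.068).round(4))
print('wrist')
for c,a in sub(f,172,60,400,90): print(c.round(1),a,onz(f,[c],.068).round(4))
E
```

```text
top
[289.6 171. ] 17 [[0.6338 0.0859 0.068 ]]
[294. 172.] 13 [[0.631  0.0735 0.068 ]]
[291.4 199. ] 17 [[0.5533 0.0794 0.068 ]]
[296. 202.] 11 [[0.5449 0.0663 0.068 ]]
[293.3 228.7] 19 [[0.4703 0.0725 0.068 ]]
[297.6 228.5] 18 [[0.4709 0.0606 0.068 ]]
wrist
[288.1  79.9] 190 [[0.5595 0.0691 0.068 ]]
[281.5  68.6] 155 [[0.5522 0.0797 0.068 ]]
[360.6  67.6] 171 [[0.6337 0.0865 0.068 ]]
[202.7  70.8] 160 [[0.4699 0.0728 0.068 ]]
[360.4  79.9] 146 [[0.6348 0.0744 0.068 ]]
[204.8  82.7] 150 [[0.4719 0.061  0.068 ]]
```

```bash
python3 -m handwheel '[[0.1,0,0.05,0,0,0],[0.2,0,0.05,0,0,-0.0003],[0.3,0,0,0,0,0],[0.2,0,0,0,0,0],[0.12,0,0,0,0,0],[0.12,0,0,0,0,0],[0.12,0,0,0,0,0],[0.12,0,0,0,0,0]]'
python3 - <<'E'
from h import *
s=bot.observe();print(s['clock'],s['position'],np.degrees(s['tool_rot']),s['force'])
p=s['position'][:2];u=np.array([-.0821,.9966]);v=np.array([-.9966,-.0821]);d=p-np.array([.6366,.0515]);print('tip rack x',d@u+.14-.043,'lateral',d@v)
E
```

```text
clock: 13.32
position: [0.6479, -0.0821, 0.0163]
tool_rot: [-3.141, 0.002, 1.651]
force: [1.7, -11.9, -1.1]
grip_width: 0.024
13.325 [ 0.64792898 -0.08211     0.01631875] [-1.79989417e+02  1.33505388e-01  9.46035823e+01] [  1.68173023 -11.92590874  -1.1438065 ]
tip rack x -0.037085836046015966 lateral -0.00032108077868651046
```

```bash
python3 -m handwheel '[[0.12,0,0,0,0,0],[0.12,0,0,0,0,0],[0.12,0,0,0,0,0],[0.12,0,0,0,0,0],[0.12,0,0,0,0,0],[0.12,0,0,0,0,0],[0.12,0,0,0,0,0],[0.12,0,0,0,0,0]]'
python3 - <<'E'
from h import *
s=bot.observe();print(s['clock'],s['position'],np.degrees(s['tool_rot']),s['force'])
p=s['position'][:2];u=np.array([-.0821,.9966]);v=np.array([-.9966,-.0821]);d=p-np.array([.6366,.0515]);print('tip rack x',d@u+.14-.043,'lateral',d@v)
f=bot.grab_frame('scene');save(f,'s5')
im=f['pixels'];cv2.imwrite('pics/s5z.png',cv2.resize(im[130:260,200:400],None,fx=4,fy=4,interpolation=2))
E
```

```text
clock: 14.32
position: [0.646, -0.0588, 0.0163]
tool_rot: [-3.141, 0.003, 1.651]
force: [1.4, -11.4, -0.3]
grip_width: 0.0237
14.325 [ 0.64595382 -0.05884654  0.01634115] [-1.79984131e+02  1.64246922e-01  9.45684120e+01] [  1.36553429 -11.44022622  -0.31118564]
tip rack x -0.013739305578776173 lateral -0.00026256392048771497
```

View pics/s5z.png

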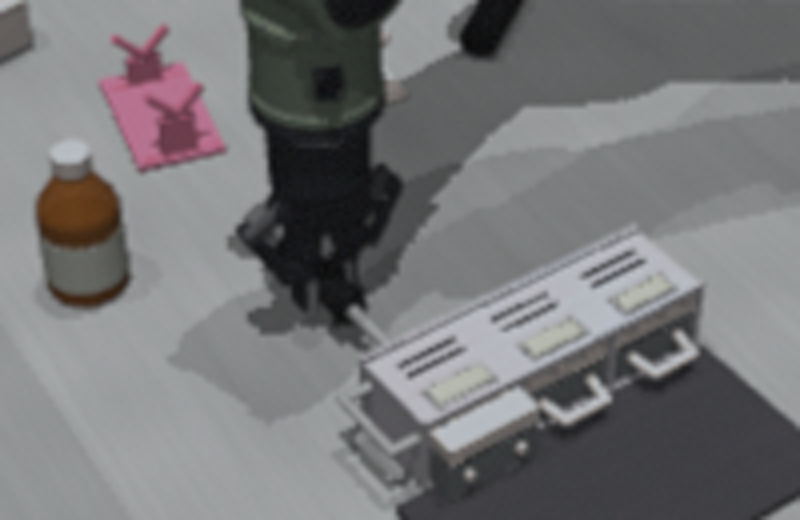

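The box with the stubs is coming out straight, with its white lid showing about 24 mm in front of the bay and the neighbours still in place. I'll keep pushing at the same speed.

```bash
python3 -m handwheel '[[0.12,0,0,0,0,0],[0.12,0,0,0,0,0],[0.12,0,0,0,0,0],[0.12,0,0,0,0,0],[0.12,0,0,0,0,0],[0.12,0,0,0,0,0],[0.12,0,0,0,0,0],[0.12,0,0,0,0,0]]'
python3 -m handwheel '[[0.1,0,0,0,0,0],[0.1,0,0,0,0,0],[0.1,0,0,0,0,0],[0.1,0,0,0,0,0],[0.1,0,0,0,0,0],[0.1,0,0,0,0,0],[0.1,0,0,0,0,0],[0.1,0,0,0,0,0]]'
python3 - <<'E'
from h import *
s=bot.observe();print(s['clock'],s['position'],np.degrees(s['tool_rot']),s['force'])
p=s['position'][:2];u=np.array([-.0821,.9966]);v=np.array([-.9966,-.0821]);d=p-np.array([.6366,.0515]);print('tip rack x',d@u+.14-.043,'lateral',d@v)
f=bot.grab_frame('scene');save(f,'s6')
im=f['pixels'];cv2.imwrite('pics/s6z.png',cv2.resize(im[130:260,200:400],None,fx=4,fy=4,interpolation=2))
E
```

```text
clock: 15.38
position: [0.644, -0.0349, 0.0163]
tool_rot: [-3.141, 0.003, 1.651]
force: [0.8, -11.9, -0.6]
grip_width: 0.0238
clock: 16.38
position: [0.6424, -0.0149, 0.0163]
tool_rot: [-3.141, 0.003, 1.651]
force: [0.8, -11.1, -0.6]
grip_width: 0.0242
16.375 [ 0.6423933  -0.014945    0.01629439] [-1.79975195e+02  1.62513299e-01  9.45733165e+01] [  0.77739725 -11.08725906  -0.57034582]
tip rack x 0.030305286923228675 lateral -0.00031847205640164527
```

View pics/s6z.png

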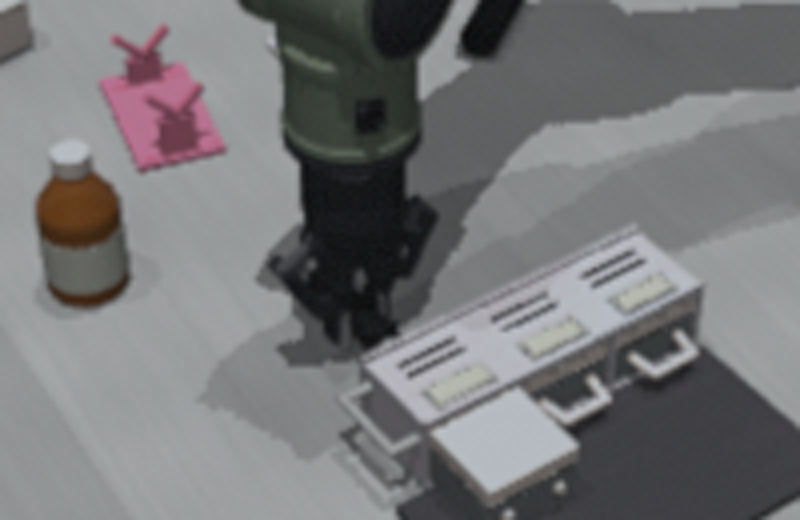

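```bash
python3 -m handwheel '[[0.08,0,0,0,0,0],[0.08,0,0,0,0,0],[0.08,0,0,0,0,0],[0.08,0,0,0,0,0],[0.08,0,0,0,0,0],[0.1,0,0,0,0,0],[0.1,0,0,0,0,0],[0.1,0,0,0,0,0]]'
python3 - <<'E'
from h import *
s=bot.observe();print(s['clock'],s['position'],np.degrees(s['tool_rot']),s['force'])
p=s['position'][:2];u=np.array([-.0821,.9966]);v=np.array([-.9966,-.0821]);d=p-np.array([.6366,.0515]);print('tip rack x',d@u+.14-.043,'lateral',d@v)
f=bot.grab_frame('top');save(f,'t7')
im=f['pixels'];cv2.imwrite('pics/t7z.png',cv2.resize(im[130:270,210:400],None,fx=4,fy=4,interpolation=2))
f=bot.grab_frame('wrist');save(f,'w7')
E
```

```text
clock: 17.42
position: [0.641, 0.0053, 0.0163]
tool_rot: [3.142, -0.0, 1.652]
force: [0.2, -0.8, -0.9]
grip_width: 0.024
17.425 [0.64097075 0.00529939 0.01631864] [ 1.79996308e+02 -2.97921043e-03  9.46794709e+01] [ 0.15645103 -0.84615944 -0.90090902]
tip rack x 0.05059763776012334 lateral -0.0005628159011489764
```

View pics/t7z.png

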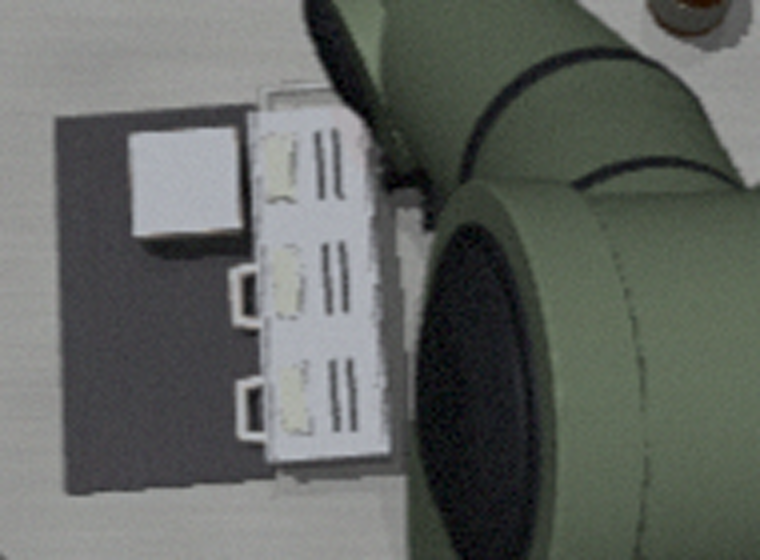

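View pics/w7.png

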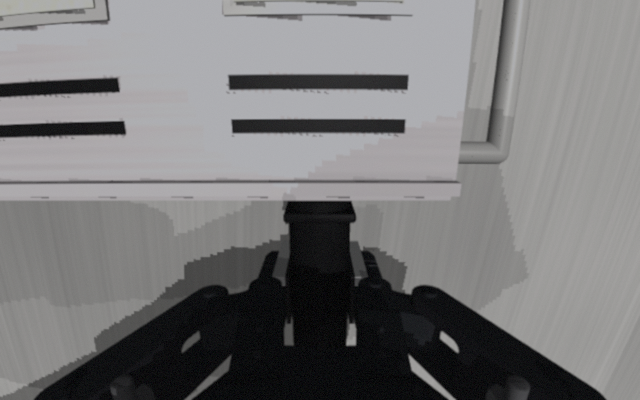

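```bash
python3 -m handwheel '[[-0.2,0,0,0,0,0],[-0.6,0,0,0,0,0],[-0.8,0,0,0,0,0],[-0.8,0,0,0,0,0],[-0.8,0,0,0,0,0],[-0.8,0,0,0,0,0],[-0.8,0,0,0,0,0],[-0.5,0,0,0,0,0]]'
python3 -m handwheel '[[0,0,-0.2,0,0,0],[0,0,-0.7,0,0,0],[0,0,-1,0,0,0],[0,0,-1,0,0,0],[0,0,-1,0,0,0],[0,0,-1,0,0,0],[0,0,-1,0,0,0],[0,0,0,0,0,0]]'
python3 - <<'E'
from h import *
import pickle
f=bot.grab_frame('top');save(f,'t8')
im=f['pixels'];cv2.imwrite('pics/t8z.png',cv2.resize(im[100:270,210:470],None,fx=3,fy=3,interpolation=2))
f=bot.grab_frame('wrist');save(f,'w8');pickle.dump(f,open('w8.pkl','wb'))
s=bot.observe();print(s['clock'],s['force'])
plan((.4875,-.3444,.13),np.radians(87.5),14)
E
```

```text
clock: 18.52
position: [0.6517, -0.1287, 0.0162]
tool_rot: [-3.142, 0.0, 1.651]
force: [0.6, 0.1, -1.3]
grip_width: 0.0242
clock: 19.52
position: [0.6529, -0.126, 0.1669]
tool_rot: [3.138, 0.001, 1.654]
force: [0.1, 0.8, -1.6]
grip_width: 0.0235
19.625 [-0.76957519 -0.45705555 -1.22315975]
from [ 0.6517 -0.1263  0.1641] 94.73 tool_rot [179.98   0.    94.73]
[[-0.58, -0.52, 0.1, 0.0, 0.0, 0.0014], [-0.59, -0.51, 0.1, 0.0, 0.0, 0.0014], [-0.59, -0.51, 0.1, 0.0, 0.0, 0.0014], [-0.6, -0.5, 0.1, 0.0, 0.0, 0.0014], [-0.6, -0.5, 0.1, 0.0, 0.0, 0.0014], [-0.6, -0.49, 0.1, 0.0, 0.0, 0.0015], [-0.61, -0.49, 0.1, 0.0, 0.0, 0.0014], [-0.61, -0.48, 0.1, 0.0, 0.0, 0.0015], [-0.62, -0.48, 0.09, 0.0, 0.0, 0.0014], [-0.62, -0.47, 0.1, 0.0, 0.0, 0.0015], [-0.63, -0.46, 0.09, 0.0, 0.0, 0.0014], [-0.63, -0.46, 0.1, 0.0, 0.0, 0.0015], [-0.64, -0.45, 0.09, 0.0, 0.0, 0.0014], [-0.63, -0.45, 0.1, 0.0, 0.0, 0.0015]]
end [ 0.4876 -0.3443  0.1299] 87.49
```

View pics/t8z.png

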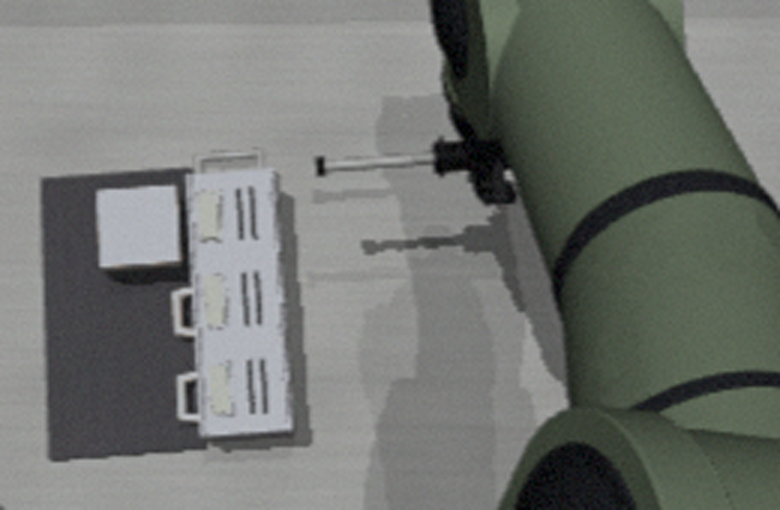

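View pics/w8.png

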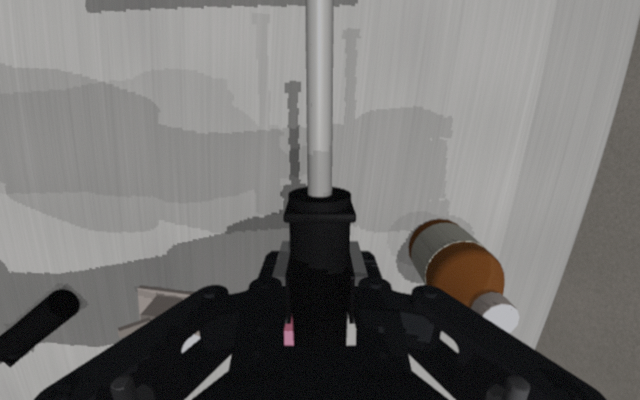

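```bash
python3 -m handwheel '[[-0.58,-0.52,0.1,0,0,0.0014],[-0.59,-0.51,0.1,0,0,0.0014],[-0.59,-0.51,0.1,0,0,0.0014],[-0.6,-0.5,0.1,0,0,0.0014],[-0.6,-0.5,0.1,0,0,0.0014],[-0.6,-0.49,0.1,0,0,0.0015],[-0.61,-0.49,0.1,0,0,0.0014],[-0.61,-0.48,0.1,0,0,0.0015]]'
python3 -m handwheel '[[-0.62,-0.48,0.09,0,0,0.0014],[-0.62,-0.47,0.1,0,0,0.0015],[-0.63,-0.46,0.09,0,0,0.0014],[-0.63,-0.46,0.1,0,0,0.0015],[-0.64,-0.45,0.09,0,0,0.0014],[-0.63,-0.45,0.1,0,0,0.0015],[0,0,0,0,0,0],[0,0,0,0,0,0]]'
python3 - <<'E'
from h import *
f=bot.grab_frame('wrist');save(f,'w9')
print(bot.observe()['clock'])
plan((.4875,-.3444,.05),np.radians(87.5),6)
E
```

```text
clock: 20.62
position: [0.5571, -0.2525, 0.1436]
tool_rot: [3.142, -0.0, 1.58]
force: [-0.2, 0.1, -0.9]
grip_width: 0.0239
clock: 21.62
position: [0.4879, -0.3444, 0.1296]
tool_rot: [3.141, -0.0, 1.527]
force: [-0.1, -0.4, -1.5]
grip_width: 0.0239
21.675
from [ 0.488  -0.3442  0.1296] 87.49 tool_rot [ 1.7997e+02 -2.0000e-02  8.7490e+01]
[[-0.0, -0.0, 0.53, 0.0, 0.0, -0.0], [-0.0, -0.0, 0.53, 0.0, 0.0, -0.0], [-0.0, -0.01, 0.53, 0.0, 0.0, -0.0], [-0.0, -0.0, 0.53, 0.0, 0.0, -0.0], [-0.0, -0.01, 0.53, 0.0, 0.0, -0.0], [-0.01, -0.0, 0.54, 0.0, 0.0, -0.0]]
end [ 0.4875 -0.3444  0.0499] 87.49
```

View pics/w9.png

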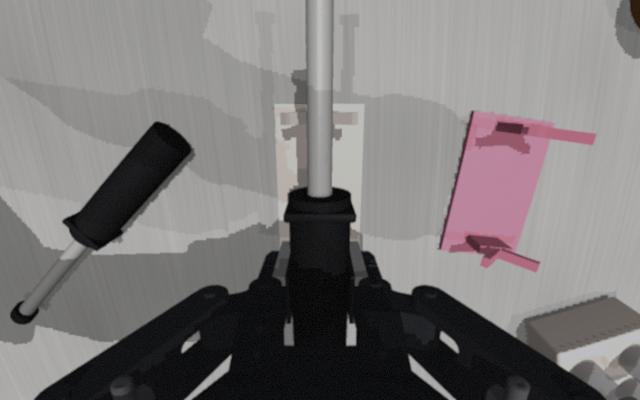

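```bash
python3 -m handwheel '[[0,0,0.53,0,0,0],[0,-0.01,0.53,0,0,0],[0,0,0.53,0,0,0],[0,-0.01,0.53,0,0,0],[0,0,0.53,0,0,0],[-0.01,0,0.45,0,0,0],[0,0,0.2,0,0,0],[0,0,0.15,0,0,0]]'
python3 -m handwheel '[[0,0,0.12,0,0,0],[0,0,0.06,0,0,0],[0,0,0,0,0,0],[0,0,0,0,0,0]]'
python3 - <<'E'
from h import *
s=bot.observe();print(s['clock'],s['position'],np.degrees(s['tool_rot']),s['force'])
f=bot.grab_frame('wrist');save(f,'w10')
E
```

```text
clock: 22.68
position: [0.4871, -0.3451, 0.0431]
tool_rot: [3.141, 0.0, 1.526]
force: [-0.2, -0.2, -0.4]
grip_width: 0.0238
clock: 23.18
position: [0.487, -0.3451, 0.039]
tool_rot: [3.141, 0.0, 1.526]
force: [-0.0, -0.4, -1.6]
grip_width: 0.0239
23.175 [ 0.48703356 -0.34508476  0.03895571] [1.79990011e+02 4.93684948e-03 8.74386680e+01] [-0.01583419 -0.41813739 -1.6446658 ]
```

```bash
python3 -m handwheel '[[0.01,0,0.06,0,0,0],[0.01,0.01,0.06,0,0,0],[0.01,0.01,0.05,0,0,0],[0,0,0,0,0,0]]'
python3 - <<'E'
from h import *
s=bot.observe();print(s['clock'],s['position'],np.degrees(s['tool_rot']),s['force'])
E
```

```text
clock: 23.72
position: [0.4875, -0.3443, 0.0345]
tool_rot: [-3.141, 0.0, 1.526]
force: [-0.6, -0.3, -0.5]
grip_width: 0.0239
23.725 [ 0.48749325 -0.34434081  0.0345355 ] [-1.79994173e+02  2.64256784e-03  8.74418345e+01] [-0.60277506 -0.26092867 -0.47846664]
```

```bash
python3 -m handwheel '[[0,0,0.03,0,0,0],[0,0,0,0,0,0],[0,0,0,0,0,0]]'
```

```text
clock: 24.1
position: [0.4876, -0.3444, 0.0343]
tool_rot: [3.141, 0.0, 1.526]
force: [-3.5, 1.2, 10.2]
grip_width: 0.0241
```

```bash
python3 -m handwheel '[[0,0,-0.01,0,0,0],[0,0,0,0,0,0]]'; python3 -m handwheel '[[0,0,0,0,0,0],[0,0,0,0,0,0],[0,0,0,0,0,0],[0,0,0,0,0,0],[0,0,0,0,0,0],[0,0,0,0,0,0]]' -1 20
python3 -m handwheel '[[0,0,-0.2,0,0,0],[0,0,-0.4,0,0,0],[0,0,-0.8,0,0,0],[0,0,-1,0,0,0],[0,0,-1,0,0,0],[0,0,-1,0,0,0],[-1,0,-1,0,0,0],[-1,0,-1,0,0,0]]'
python3 -m handwheel '[[-1,0,-0.5,0,0,0],[0,0,0,0,0,0],[0,0,0,0,0,0]]'
python3 - <<'E'
from h import *
import pickle
f=bot.grab_frame('wrist');save(f,'w11')
g=bot.grab_frame('top');save(g,'t11');h=bot.grab_frame('scene');save(h,'s11')
print(bot.observe()['clock'])
cv2.imwrite('pics/c11.png',np.vstack([cv2.resize(g['pixels'][100:270,210:480],(780,491))[:300],cv2.resize(h['pixels'][110:300,180:480],(780,494))[:300]]))
pickle.dump((f,g,h),open('e.pkl','wb'))
print('handle end, collar expected px',proj(f,[(.4849,-.3948,.055),(.4887,-.3044,.055)]))
E
```

```text
clock: 24.35
position: [0.4875, -0.3444, 0.0343]
tool_rot: [3.142, 0.0, 1.526]
force: [-2.7, 0.3, 6.7]
grip_width: 0.0237
clock: 25.1
position: [0.4875, -0.3443, 0.034]
tool_rot: [-3.142, -0.0, 1.526]
force: [-0.5, 0.9, 0.2]
grip_width: 0.0854
clock: 26.1
position: [0.4853, -0.3948, 0.1967]
tool_rot: [3.14, 0.001, 1.527]
force: [0.6, 0.6, -1.0]
grip_width: 0.0854
clock: 26.48
position: [0.4842, -0.4185, 0.2071]
tool_rot: [3.141, -0.0, 1.527]
force: [0.1, -0.3, -0.3]
grip_width: 0.0854
26.625
handle end, collar expected px [[319.8745379  161.83091864]
 [319.77963588  60.71525714]]
```

View pics/w11.png

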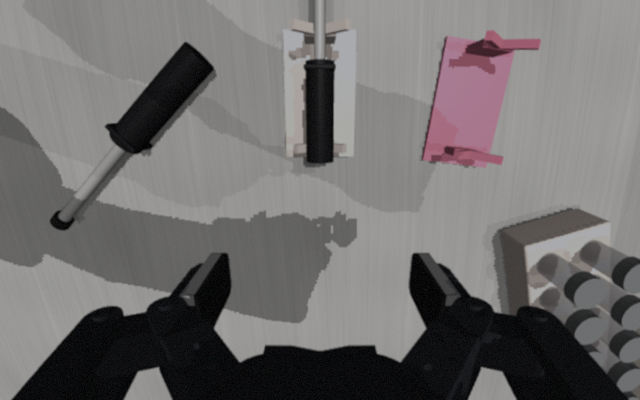

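View pics/t11.png

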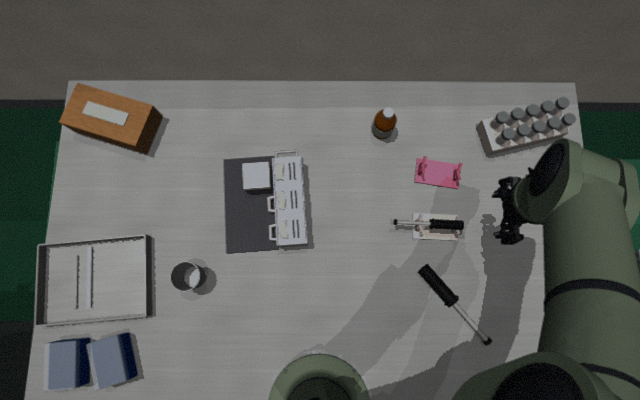

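View pics/s11.png

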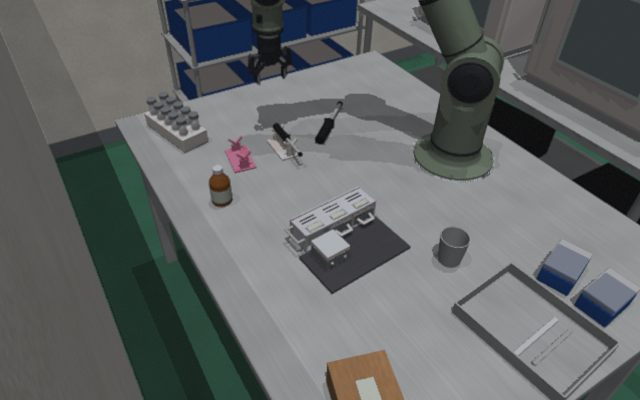

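```bash
python3 - <<'E'
from h import *
import pickle
f,g,h=pickle.load(open('e.pkl','rb'))
r=[g['pixels'][r,235:300].astype(int).sum(1).tolist() for r in (172,180)]
print(r)
for c in (269.5,270.5,271): 
    X=onz(g,[(c,176)],.061)[0]; print(c,(X[:2]-[.6366,.0515])@np.array([-.0821,.9966])-.043)
E
```

```text
[[173, 189, 180, 176, 168, 169, 191, 337, 452, 481, 472, 483, 480, 472, 474, 482, 474, 479, 478, 487, 485, 483, 479, 490, 470, 476, 485, 482, 477, 479, 480, 490, 489, 487, 324, 127, 93, 244, 424, 489, 481, 466, 472, 460, 467, 477, 461, 389, 384, 450, 485, 485, 481, 475, 318, 242, 420, 479, 342, 209, 407, 483, 485, 485, 462], [172, 178, 182, 189, 181, 184, 184, 263, 416, 485, 480, 479, 484, 471, 482, 494, 477, 475, 482, 481, 484, 481, 474, 481, 479, 480, 482, 471, 485, 480, 474, 475, 481, 481, 337, 140, 85, 146, 401, 430, 447, 402, 353, 329, 417, 446, 404, 353, 374, 438, 487, 491, 482, 485, 468, 464, 475, 477, 486, 467, 468, 475, 468, 475, 482]]
269.5 0.04949869352528556
270.5 0.046678748363448805
271 0.04526881415946908
```

```bash
python3 - <<'E'
from h import *
s=bot.observe();print(s['clock'],s['force']);bot.job_done()
E
```

```text
26.625 [-0.12567222  0.70215398  1.00111469]
the job is handed in; nothing more can be done
```

I pushed the stuck box out with the smaller push rod and laid the rod back on its rest. The job was handed in at about 26.6 s of the 54 s allowed.

- **Push:** The broken box was in bay c, at the handle end of the rack. I went through its rear hole at 16–24 mm/s. The force held at 11–12 N until the springs let go, and the box did not shoot out.
- **Box:** In the final pictures it stands flat on the cold plate. Its rear is about 7–9 mm clear of the rack front, by the top camera and the rod's travel.
- **Rod:** It lies in the white rest as before. Its handle end and collar are within about 1 pixel of where they first lay.
- **Surroundings:** By eye in the final pictures, the two neighbour boxes are still in their bays and the bottle and beaker have not moved. The open gripper is clear of everything.

No check failed. The one small disagreement was in locating the rack: the camera estimates differed by up to 4 mm and 1°. I settled it by matching the slots in the rack top, which agreed to about 1 mm where they were clearly seen.

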